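Dock a finned cooling cradle and roll a vial into it

ROBOT

A 6-joint arm with a two-finger parallel gripper is mounted at the origin on a cart in front of the work surface, level with it; the furniture and walls round the work are solid. World frame = base frame: x ahead of the robot, y to its left, z up, the work surface at z = 0. Lengths are in m, angles in rad, forces in N, time in s.
With the tool pointing down it reaches from about 0.3 to 0.85 m from the base axis. Payload 4.2 kg.
Tool frame: the origin (TCP) lies at the very end of the fingers, on their centre line; the grasp point (between the pads) lies 19 mm behind it; z points along the fingers, y is the line along which they close (so a half turn about z gives the same grasp; the last joint's range is limited). The gripper opens to 91 mm and grips with 3 to 60 N. Pads are 32 mm wide; open, the fingers measure 118 mm over their backs; the gripper's body (76 mm by 178 mm) begins 60 mm behind the grasp point.
Start: joints at [-1.229, 0.32, 1.565, -0, 1.257, -0.02], TCP at [0.204, -0.538, 0.214] pointing down, gripper open.
Joint ranges: [-3.11, 3.11], [-0.84, 2.01], [0.21, 2.61], [-1.34, 4.49], [0.05, 2.63], [-2.56, 2.56]. Speed limits (rad/s): [2.57, 2.57, 3.14, 3.14, 3.14, 3.14].

INTERFACE

Orientations are given as [roll, pitch, yaw] about the fixed x, y, z axes, in that order (R = Rz(yaw) Ry(pitch) Rx(roll)).
In Python, from bench import robot gives the robot as it stands. The module is installed in compiled form; this text tells all that it offers.
- The arm moves only by the tool arm_command, never from a script. Its argument "commands" is a list of rows, each an object with "travel": the shift along the tool's x, y, z in m, a list of three; "dr": the turn, a rotation vector about the tool's x, y, z in degrees, a list of three; "claw": the finger opening in m, from 0 to 0.0912. In form: [{"travel": [tx, ty, tz], "dr": [rx, ry, rz], "claw": claw}, ...]. A call has 1 to 10 rows; each row shifts and turns the commanded pose from where the row before left it, along the tool's axes as they then stand; what a row does not reach is not made up. A row lasts 1/10 s, in which the tool goes at most 50 mm and 8.59 degrees, less where a joint would pass 70% of its speed; a pose out of reach is approached as far as the arm can. A call is refused whole if a number of a shift passes 0.05 or a number of a turn 8.59, either way. A call with a gripper value outside its range is refused whole. The fingers move at their own pace and stop on an object; the grip force is fixed at half the most. Time passes only in rows, so rows that do not move let the fingers close. It gives the time, the measured TCP pose, the force, the opening and the grip force at its end, in the units of the state.
- robot.get_state(): the state, without advancing time (a new reading comes with each control period).
- robot.camera(name): name is "side" or "top"; returns a dict with "image" (384x512x3 uint8, blue, green, red), "mtx" (3x3 intrinsics, pixels), "dist" ([k1, k2, p1, p2, k3] as OpenCV has them; the pictures are not rectified), "extrinsics" (4x4, takes a point from camera to world coordinates). Camera axes: x right, y down, z forward; pixel columns grow to the right and rows downward; lengths in m; the calibration is good to about 2 mm. A picture is of the moment at which its call begins. There is no depth.
- robot.finish_job(): hands the job in; it is judged then, once.
The state is a dict: "t": time; "joint_positions": joint angles; "joint_vel": joint speeds; "tau": joint torques, N m; "tcp_pos": TCP position; "orientation": TCP orientation; "contact_force": force on the tool from outside, world axes, zero at the start; "wrist_torque": the same for the moment, N m; "finger_gap": opening from 0.0 (shut) to 1.0 (fully open); "finger_force": force on a finger pad.
Only numpy, scipy, OpenCV 4.12 (cv2) and the standard library are available. Lean on these libraries where they do the work, as an engineer would, in place of code of your own. Each camera call takes 0.05 s, during which the arm holds its last target. There are 200 camera calls.

TASK

Stand the blue finned cradle on the cold base at the end of the roller track, its fins fully down between the base's fins. Then pick up the orange paddle and with its blade gently roll the tan vial along the track until it lies in the cradle's trough; the gripper itself must not touch the vial. Finally stand the paddle upright on the worktop again, and leave the stain bottle, slide box and timer where they are.

Things in the scene. Friction and masses are not known exactly. Their poses are not given: they have to be found in the camera images.
- station: Fixed grey cooling station on the worktop: base plate 268 mm long (y), 90 mm wide (x), 10 mm thick; origin at its underside's centre, z up, +y = rolling direction, from the white track to the finned cold base. A grey back stop (top 70 mm above the worktop) closes the far end. Beside the dock (x beyond +-28 mm) fingers have free space down to the base plate.
- dock (a point): Middle of the cold base, on the base plate's top face; axes of the station. Four fins, 4 mm thick (x), 68 long, 29 high, run along y at x = -19.5, -6.5, 6.5, 19.5 mm. Track end plate at y = -38 mm, back stop at y = +38 mm. The docked cradle's underside (fin tips) rests at this point's height, with 2.5 mm sideways play and 3 mm at each end.
- track_start (a point): Middle of the open outer end of the white level track, on its top face (63 mm above the worktop); axes of the station. The track is flat, 56 mm wide (x), without side rails, and runs 167 mm along +y to the end plate at the dock. The docked cradle's lips lie 1 mm below it.
- cradle_center (a point): Centre of the loose blue cradle (0.25 kg, 56 mm in x, 70 in y, 52 high, z up), 26 mm above its underside. Five 4 mm fins, 32 mm high, hang down along y at x = 0, +-13, +-26 mm. On top a V trough along x, 54 mm wide, 13 deep. It stands on its fins; either way round fits. Grasp across its 56 mm (closing along x), mid-length, about 30 mm above its underside.
- paddle_grip (a point): Centre of the black grip (46 mm in x, 14 thick in y, 36 high) of the loose orange paddle (0.15 kg), 78 mm above its underside, z up. Below it an upright blade 80 mm wide (x) whose flat front face, for pushing, lies 5 mm ahead (+y); the foot reaches 45 mm behind (-y), so it stands by itself. Grasp the grip from above across its 14 mm (closing along y).
- vial_center (a point): Middle of the tan vial with white cap (40 mm diameter, 110 mm long, 0.05 kg), on its axis. It lies across the track, overhanging both sides, axis 20 mm above the track, and rolls along it when pushed. z = its long axis, towards the cap. In the docked cradle's trough its axis lies 61 mm above the base plate, and it rolls down into the trough by itself once past the lip.
- vial: The tan vial itself; origin at the centre of its flat bottom end, z along its 110 mm length towards the cap.
- stain_bottle_center (a point): Bystander: stain bottle with a black cap, 63 mm diameter, 156 mm high, standing; point at its centre.
- slide_box_center (a point): Bystander: petrol-blue closed slide box, 95x132x60 mm; point at its centre.
- timer_center (a point): Bystander: small white bench timer lying on its back, 62x66x18 mm; point at its centre.
Mind the look-alikes: they are no part of the job. Of the things that look like the part that bears paddle_grip, the larger one is meant.

How it is judged:
By the outcome, as a careful person would: the job done as asked, in the order asked, and still so for the second after the job is handed in, with the robot touching nothing.
It also fails if it takes over 64 s, if anything falls off the work surface, if the arm or the gripper's body presses on something with over 40 N, if the wrist force passes 120 N, or if a joint passes its speed limit or range.

## Working session

There is one attempt and no reset: what is moved stays moved. The work goes in short steps, Python scripts to look and compute and a tool call to move; the robot and the scene stay as the last step left them, time stands still between calls to the robot, and variables do not carry over. Pictures are saved under pics/ and viewed, at most 10 in all, crops included, and the job is handed in when it is done.

Besides the shell and the picture viewer there is one more tool, called after "Emit:" as name(argument=value, ...), one argument or row to a line, values as JSON. arm_command: Moves the arm, as the interface text tells. Its arguments: {"type":"object","properties":{"commands":{"type":"array"}},"required":["commands"]}

```bash
mkdir -p pics
cat > h.py <<'E'
import numpy as np, cv2
from bench import robot
def snap(n,f):
    c=robot.camera(n); cv2.imwrite(f,c["image"]); np.savez(f"{n}.npz",**{k:np.array(c[k]) for k in("mtx","dist","extrinsics","image")}); return c
def ray(c,uv):
    p=cv2.undistortPoints(np.array([[uv]],float),c["mtx"],c["dist"])[0,0]
    E=np.array(c["extrinsics"]); return E[:3,3],E[:3,:3]@np.array([p[0],p[1],1])
def at(c,uv,z):
    o,d=ray(c,uv); return o+d*(z-o[2])/d[2]
def proj(c,P):
    E=np.linalg.inv(c["extrinsics"]); r,_=cv2.Rodrigues(E[:3,:3])
    return cv2.projectPoints(np.array(P,float).reshape(-1,1,3),r,E[:3,3],c["mtx"],c["dist"])[0][:,0]
E
python3 - <<'E'
from h import *
for n in("top","side"):
    c=snap(n,f"pics/{n}0.png"); print(n,np.round(c["extrinsics"],3).tolist(),np.round(c["mtx"],1).tolist())
    cv2.imwrite(f"pics/{n}0b.png",cv2.resize(c["image"],(800,600),interpolation=cv2.INTER_CUBIC))
print(robot.get_state())
E
```

```text
top [[0.011, -0.998, 0.058, 0.39], [-1.0, -0.009, 0.025, -0.073], [-0.024, -0.058, -0.998, 1.262], [0.0, 0.0, 0.0, 1.0]] [[400.4, 0.0, 260.5], [0.0, 400.4, 193.2], [0.0, 0.0, 1.0]]
side [[-0.968, -0.151, 0.199, 0.179], [-0.25, 0.54, -0.804, 0.961], [0.014, -0.828, -0.561, 0.793], [0.0, 0.0, 0.0, 1.0]] [[431.4, 0.0, 262.2], [0.0, 431.4, 192.9], [0.0, 0.0, 1.0]]
{'t': 0.1, 'joint_positions': array([-1.22898877e+00,  3.20260620e-01,  1.56552615e+00, -2.07668408e-06,
        1.25743051e+00, -1.99663079e-02]), 'joint_vel': array([-0.00069222, -0.00058409, -0.00302113, -0.00110275, -0.00119587,
       -0.00070217]), 'tau': array([ 3.88536791e-04, -4.13335419e+01, -2.32508719e+01,  7.28093041e-02,
        4.20504820e-02, -6.29132774e-05]), 'tcp_pos': array([ 0.20338025, -0.53735224,  0.2131976 ]), 'orientation': array([-3.13996831e+00, -3.04615835e-05,  3.61774480e-01]), 'contact_force': array([ 0.69088528, -1.21105632,  0.38769675]), 'wrist_torque': array([-0.01705642, -0.05226414, -0.02124926]), 'finger_force': 0.0, 'finger_gap': 1.000462334170574}
```

View pics/top0b.png

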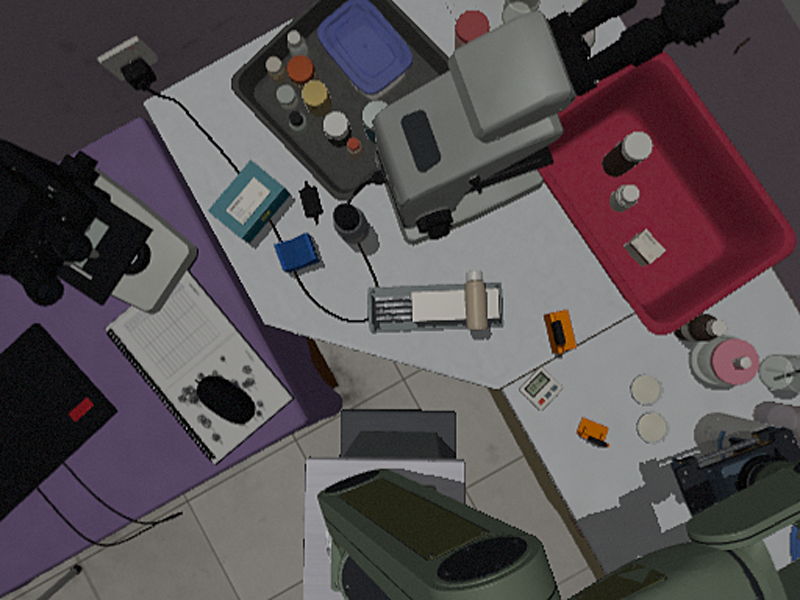

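View pics/side0b.png

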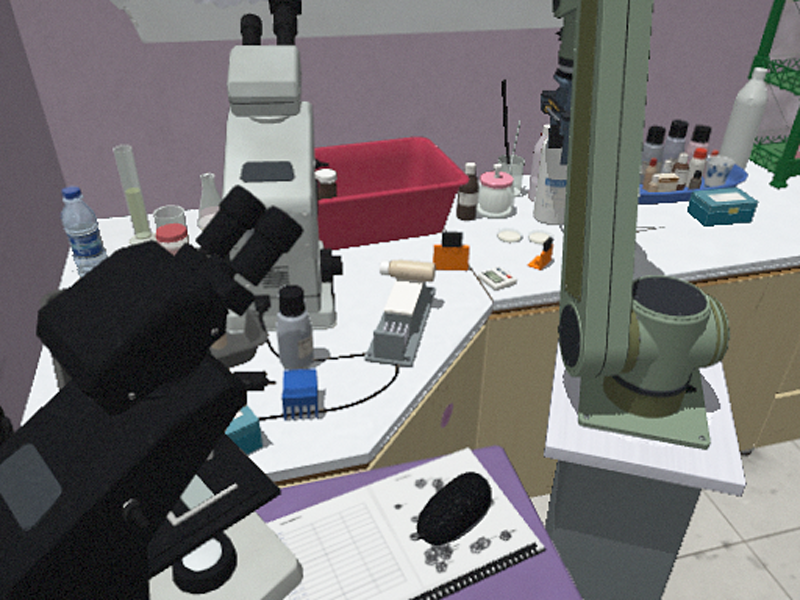

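The top view shows the cradle at (297,252), the station from (368,308) to (502,305), the vial at (476,300) and the large paddle at (560,332), all in 800x600 pixels. The smaller paddle at (593,432) is the decoy. I'll enlarge both views.

Run:
```python
import cv2
a=cv2.imread("pics/top0.png")[140:240,165:375]; 
cv2.imwrite("pics/t1.png",cv2.resize(cv2.convertScaleAbs(a,alpha=1.2),None,fx=3.8,fy=3.8,interpolation=cv2.INTER_CUBIC))
a=cv2.imread("pics/side0.png")[140:275,165:345]
cv2.imwrite("pics/s1.png",cv2.resize(a,None,fx=4.4,fy=4.4,interpolation=cv2.INTER_CUBIC))
```

```text
(no output)
```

View pics/t1.png

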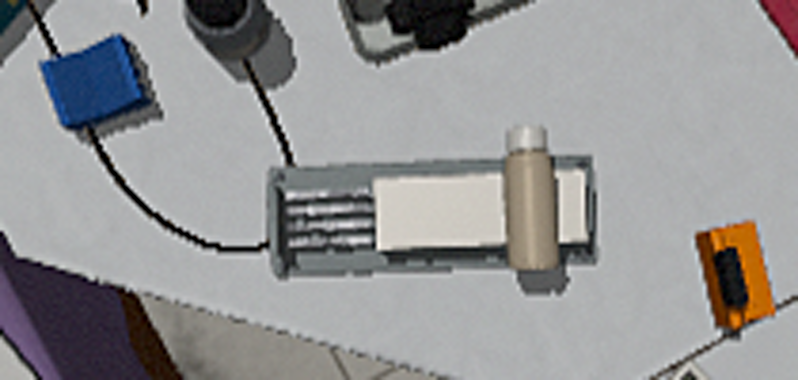

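View pics/s1.png

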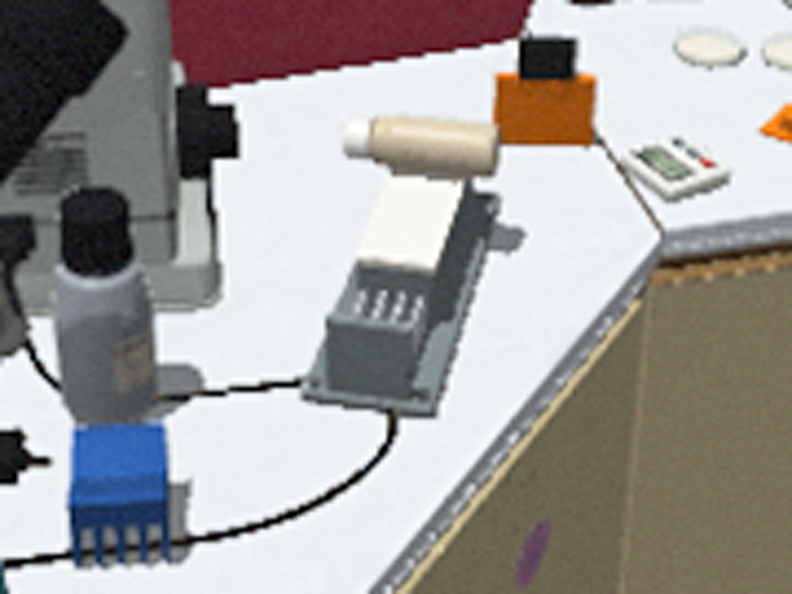

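The crops show the cradle top around (45–150,38–128), the dock fins at x 287–374, the white track at x 376–587 and the paddle grip at (733,277) with its blade facing the track. Next I'll turn these into poses.

```bash
cat >> h.py <<'E'
def T(x,y): return (165+(x+.5)/3.8-.5,140+(y+.5)/3.8-.5)
def S(x,y): return (165+(x+.5)/4.4-.5,140+(y+.5)/4.4-.5)
def fit(obs,x0,zoff=None):
    # obs: list of (cam, uv, local xyz); solves planar x,y,yaw (z known)
    from scipy.optimize import least_squares
    def W(p,l): 
        c,s=np.cos(p[2]),np.sin(p[2]); return [p[0]+c*l[0]-s*l[1],p[1]+s*l[0]+c*l[1],l[2]]
    f=lambda p:np.concatenate([proj(c,[W(p,l)])[0]-uv for c,uv,l in obs])
    r=least_squares(f,x0,loss="soft_l1",x_scale=[.01,.01,.1]); return r.x,f(r.x).reshape(-1,2)
E
python3 - <<'E'
from h import *
t=dict(np.load("top.npz"));s=dict(np.load("side.npz"))
# station
o=[(t,T(270,168),(.045,.134,.01)),(t,T(276,279),(-.045,.134,.01)),(t,T(598,263),(-.045,-.134,.01)),(t,T(592,154),(.045,-.134,.01)),
(s,S(304,394),(.045,.134,.01)),(s,S(436,412),(-.045,.134,.01))]
for q in (o,o[:4],):
  p,r=fit(q,[.4,.1,0]);print("station",p.round(4),r.round(1).tolist())
def loc(w): d=w[:2]-p[:2];c,s_=np.cos(p[2]),np.sin(p[2]);return np.round([c*d[0]+s_*d[1],-s_*d[0]+c*d[1]],4)
for n,uv,z in(("trkL",(376,178),.063),("trkL",(377,250),.063),("trkR",(587,170),.063),("trkR",(587,243),.063),("finsL",(287,220),.039),("finsR",(374,220),.039)):
  w=at(t,T(*uv),z);print(n,w.round(4),loc(w))
for n,uv in(("trk",(358,262)),("trk",(436,270))): w=at(s,S(*uv),.063);print("S",n,w.round(4),loc(w))
for n,uv in(("bs",(328,318)),("bs",(413,330))): w=at(s,S(*uv),.07);print("S",n,w.round(4),loc(w))
# vial
for n,uv in (("cap",(526,127)),("bot",(532,268))): 
  w=at(t,T(*uv),.083);print("vial",n,w.round(4),loc(w))
# cradle: corners top z=.052 
o=[(t,T(41,62),(.028,.035,.052)),(t,T(122,36),(.028,-.035,.052)),(t,T(145,100),(-.028,-.035,.052)),(t,T(64,129),(-.028,.035,.052)),
(s,S(74,492),(.028,.035,.052)),(s,S(167,490),(-.028,.035,.052)),(s,S(166,427),(-.028,-.035,.052)),(s,S(75,426),(.028,-.035,.052))]
for q in(o,o[:4],o[4:]):
  p,r=fit(q,[.5,.25,.3]);print("cradle",p.round(4),r.round(1).tolist())
# paddle: grip top z=.096
for uv in((733,277),(722,248),(740,247),(746,307),(728,309)): print("grip",at(t,T(*uv),.096).round(4))
for uv in((521,37),(578,39),(549,38)): print("gripS",at(s,S(*uv),.096).round(4))
E
```

```text
station [ 0.4527 -0.0979  0.0519] [[-0.4, -0.1], [-0.9, -0.7], [0.2, -0.0], [0.3, -0.1], [0.2, -0.4], [0.8, -0.2]]
station [ 0.4521 -0.0986  0.0567] [[-0.3, 0.3], [-0.6, -0.2], [0.4, -0.0], [0.4, -0.1]]
trkL [ 0.479  -0.0518  0.063 ] [0.0295 0.0452]
trkL [ 0.4221 -0.0531  0.063 ] [-0.0274  0.0471]
trkR [ 0.4868 -0.218   0.063 ] [ 0.0279 -0.1212]
trkR [ 0.4293 -0.2181  0.063 ] [-0.0296 -0.1181]
finsL [0.4462 0.0201 0.039 ] [0.0009 0.1188]
finsR [ 0.4469 -0.0501  0.039 ] [-0.0024  0.0487]
S trk [ 0.4771 -0.0411  0.063 ] [0.0283 0.0559]
S trk [ 0.4244 -0.0462  0.063 ] [-0.0247  0.0539]
S bs [0.4752 0.0335 0.07  ] [0.0306 0.1305]
S bs [0.4198 0.0312 0.07  ] [-0.0249  0.1314]
vial cap [ 0.5183 -0.1682  0.083 ] [ 0.0621 -0.0733]
vial bot [ 0.4088 -0.1734  0.083 ] [-0.0474 -0.0722]
cradle [0.5576 0.177  0.363 ] [[-0.1, -0.1], [0.0, -1.2], [0.1, -0.9], [-0.1, -0.6], [-0.3, 2.6], [1.0, 1.6], [1.2, -1.7], [0.7, -0.2]]
cradle [0.5554 0.1769 0.3448] [[-0.0, 0.4], [0.3, -0.3], [0.0, 0.0], [-0.3, -0.1]]
cradle [0.5604 0.1745 0.384 ] [[-0.7, 1.9], [0.6, 0.6], [0.3, -2.6], [-0.2, -0.8]]
grip [ 0.4034 -0.325   0.096 ]
grip [ 0.4254 -0.3167  0.096 ]
grip [ 0.4263 -0.3303  0.096 ]
grip [ 0.3807 -0.3347  0.096 ]
grip [ 0.379  -0.3211  0.096 ]
gripS [ 0.4274 -0.3222  0.096 ]
gripS [ 0.3842 -0.3312  0.096 ]
gripS [ 0.4061 -0.3266  0.096 ]
```

Run:
```python
from h import *
t=dict(np.load("top.npz"));s=dict(np.load("side.npz"))
print("bottle",at(t,T(218,8),.156).round(3),at(s,S(97,200),.156).round(3),"base side front",at(s,S(110,425),0).round(3))
for uv,z in(((697,232),.06),((715,328),.06),((755,220),.005),((775,315),.005)):print(at(t,T(*uv),z).round(4))
for uv,z in(((497,75),.06),((595,75),.06),((497,140),.0),((595,146),.0)):print("S",at(s,S(*uv),z).round(4))
```

```text
bottle [0.596 0.064 0.156] [0.612 0.066 0.156] base side front [0.606 0.092 0.   ]
[ 0.4389 -0.3047  0.06  ]
[ 0.3637 -0.3186  0.06  ]
[ 0.4515 -0.3628  0.005 ]
[ 0.3737 -0.3787  0.005 ]
S [ 0.445  -0.3216  0.06  ]
S [ 0.3706 -0.3428  0.06  ]
S [ 0.4431 -0.3225  0.    ]
S [ 0.3653 -0.3349  0.    ]
```

Emit:
arm_command(
  commands=[
    {"travel": [0,0,0],"dr": [0,0,-8.5],"claw": 0.0912},
    {"travel": [0,0,0],"dr": [0,0,-8.5],"claw": 0.0912},
    {"travel": [0,0,0],"dr": [0,0,-8.5],"claw": 0.0912},
    {"travel": [0,0,0],"dr": [0,0,-8.5],"claw": 0.0912},
    {"travel": [0,0,0],"dr": [0,0,-8.5],"claw": 0.0912},
    {"travel": [0,0,0],"dr": [0,0,-8.5],"claw": 0.0912},
    {"travel": [0,0,0],"dr": [0,0,-8.5],"claw": 0.0912},
    {"travel": [0,0,0],"dr": [0,0,-8.5],"claw": 0.0912},
    {"travel": [0,0,0],"dr": [0,0,-8.5],"claw": 0.0912},
    {"travel": [0,0,0],"dr": [0,0,-8.5],"claw": 0.0912},
  ],
)

```text
t: 1.1
tcp_pos: [0.2034, -0.5375, 0.2135]
orientation: [-3.142, -0.001, 1.851]
contact_force: [-0.6, -0.6, -0.8]
finger_gap: 1.0
finger_force: 0.0
```

```bash
cat >> h.py <<'E'
def go(x,y,z,psi):
    from scipy.spatial.transform import Rotation as Ro
    st=robot.get_state(); R=Ro.from_euler("xyz",st["orientation"])
    print("t",st["t"],"tcp",st["tcp_pos"].round(4),"rpy",st["orientation"].round(4),"F",st["contact_force"].round(1),"gap",round(st["finger_gap"]*91.2,1),"q",st["joint_positions"].round(2))
    G=Ro.from_euler("xyz",[np.pi,0,psi]); d=np.array([x,y,z])-st["tcp_pos"]
    print("travel now",R.inv().apply(d).round(4),"travel after turn",G.inv().apply(d).round(4),"turn deg",np.degrees((R.inv()*G).as_rotvec()).round(2))
E
python3 -c "from h import *;go(.5555,.177,.214,1.916)"
```

```text
t 1.1 tcp [ 0.2034 -0.5375  0.2135] rpy [-3.1415e+00 -1.0000e-03  1.8514e+00] F [-0.6 -0.6 -0.8] gap 91.2 q [-1.23  0.32  1.57  0.    1.26 -1.51]
travel now [0.589  0.5362 0.    ] travel after turn [ 5.532e-01  5.731e-01 -5.000e-04] turn deg [-0.   -0.06 -3.7 ]
```

Emit:
arm_command(
  commands=[
    {"travel": [0,0,0],"dr": [0,0,-3.7],"claw": 0.0912},
    {"travel": [0.03,0.03,0],"dr": [0,0,0],"claw": 0.0912},
    {"travel": [0.03,0.03,0],"dr": [0,0,0],"claw": 0.0912},
    {"travel": [0.03,0.03,0],"dr": [0,0,0],"claw": 0.0912},
    {"travel": [0.03,0.03,0],"dr": [0,0,0],"claw": 0.0912},
    {"travel": [0.03,0.03,0],"dr": [0,0,0],"claw": 0.0912},
    {"travel": [0.03,0.03,0],"dr": [0,0,0],"claw": 0.0912},
    {"travel": [0.03,0.03,0],"dr": [0,0,0],"claw": 0.0912},
    {"travel": [0.03,0.03,0],"dr": [0,0,0],"claw": 0.0912},
    {"travel": [0.03,0.03,0],"dr": [0,0,0],"claw": 0.0912},
  ],
)

```text
t: 2.1
tcp_pos: [0.3685, -0.1916, 0.2138]
orientation: [-3.141, -0.0, 1.91]
contact_force: [0.7, -0.3, -0.1]
finger_gap: 0.995
finger_force: 0.0
```

Emit:
arm_command(
  commands=[
    {"travel": [0.03,0.03,0],"dr": [0,0,0],"claw": 0.0912},
    {"travel": [0.03,0.032,0],"dr": [0,0,0],"claw": 0.0912},
    {"travel": [0.03,0.032,0],"dr": [0,0,0],"claw": 0.0912},
    {"travel": [0.03,0.032,0],"dr": [0,0,0],"claw": 0.0912},
    {"travel": [0.03,0.032,0],"dr": [0,0,0],"claw": 0.0912},
    {"travel": [0.03,0.032,0],"dr": [0,0,0],"claw": 0.0912},
    {"travel": [0.03,0.032,0],"dr": [0,0,0],"claw": 0.0912},
    {"travel": [0.03,0.032,0],"dr": [0,0,0],"claw": 0.0912},
    {"travel": [0.025,0.03,0.03],"dr": [0,0,0],"claw": 0.0912},
    {"travel": [0.015,0.015,0.03],"dr": [0,0,0],"claw": 0.0912},
  ],
)

```text
t: 3.1
tcp_pos: [0.559, 0.1731, 0.1534]
orientation: [3.138, -0.0, 1.912]
contact_force: [-0.1, -0.3, -1.3]
finger_gap: 0.999
finger_force: 0.0
```

Run:
```python
from h import *
go(.5555,.177,.011,1.916)
c=snap("side","pics/side1.png");cv2.imwrite("pics/s2.png",cv2.resize(c["image"][140:290,110:290],None,fx=4,fy=4,interpolation=cv2.INTER_CUBIC))
```

```text
t 3.1 tcp [0.559  0.1731 0.1534] rpy [ 3.1385e+00 -2.0000e-04  1.9119e+00] F [-0.1 -0.3 -1.3] gap 91.2 q [ 0.28  0.38  1.64  0.    1.12 -0.06]
travel now [ 0.0048 -0.0025  0.1424] travel after turn [ 0.0048 -0.002   0.1424] turn deg [ 0.18 -0.01 -0.24]
```

View pics/s2.png

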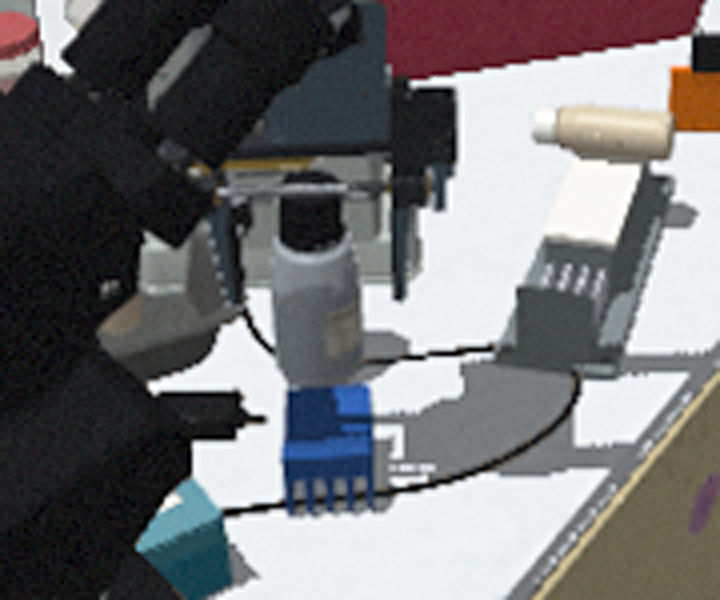

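The open fingers straddle the cradle, at about (325,440) in this crop. I'll descend and grip.

Emit:
arm_command(
  commands=[
    {"travel": [0.005,-0.002,0.02],"dr": [0,0,0],"claw": 0.0912},
    {"travel": [0,0,0.03],"dr": [0,0,0],"claw": 0.0912},
    {"travel": [0,0,0.03],"dr": [0,0,0],"claw": 0.0912},
    {"travel": [0,0,0.03],"dr": [0,0,0],"claw": 0.0912},
    {"travel": [0,0,0.02],"dr": [0,0,0],"claw": 0.0912},
    {"travel": [0,0,0.012],"dr": [0,0,0],"claw": 0.0912},
    {"travel": [0,0,0],"dr": [0,0,0],"claw": 0.05},
    {"travel": [0,0,0],"dr": [0,0,0],"claw": 0.05},
    {"travel": [0,0,0],"dr": [0,0,0],"claw": 0.05},
    {"travel": [0,0,0],"dr": [0,0,0],"claw": 0.05},
  ],
)

```text
t: 4.15
tcp_pos: [0.5549, 0.1745, 0.0132]
orientation: [3.138, 0.0, 1.91]
contact_force: [3.2, 0.4, 0.3]
finger_gap: 0.681
finger_force: 0.6
```

Run:
```python
from h import *
go(.5555,.177,.011,1.916);print(robot.get_state()["finger_force"])
```

```text
t 4.15 tcp [0.5549 0.1745 0.0132] rpy [3.1382e+00 4.0000e-04 1.9100e+00] F [3.2 0.4 0.3] gap 62.1 q [ 0.29  0.52  1.81 -0.    0.81 -0.05]
travel now [0.0022 0.0014 0.0023] travel after turn [0.0022 0.0014 0.0022] turn deg [ 0.19  0.02 -0.34]
0.6064482357214729
```

Emit:
arm_command(
  commands=[
    {"travel": [0,0,0],"dr": [0,0,0],"claw": 0.05},
    {"travel": [0,0,0],"dr": [0,0,0],"claw": 0.05},
    {"travel": [0,0,0],"dr": [0,0,0],"claw": 0.05},
    {"travel": [0,0,-0.01],"dr": [0,0,0],"claw": 0.05},
    {"travel": [0,0,-0.025],"dr": [0,0,0],"claw": 0.05},
    {"travel": [0,0,-0.03],"dr": [0,0,0],"claw": 0.05},
    {"travel": [0,0,-0.03],"dr": [0,0,0],"claw": 0.05},
    {"travel": [0,0,-0.02],"dr": [0,0,0],"claw": 0.05},
    {"travel": [0,0,0],"dr": [0,0,0],"claw": 0.05},
  ],
)

```text
t: 5.05
tcp_pos: [0.5545, 0.1745, 0.1297]
orientation: [3.137, 0.0, 1.91]
contact_force: [0.7, -0.8, -2.0]
finger_gap: 0.611
finger_force: 30.0
```

Run:
```python
from h import *
go(.448,-.0145,.128,1.625);print(robot.get_state()["finger_force"])
```

```text
t 5.05 tcp [0.5545 0.1745 0.1297] rpy [3.1373e+00 3.0000e-04 1.9100e+00] F [ 0.7 -0.8 -2. ] gap 55.7 q [ 0.29  0.39  1.68 -0.    1.07 -0.05]
travel now [-0.1428 -0.1633  0.001 ] travel after turn [-0.183  -0.1166  0.0017] turn deg [ 0.25 -0.02 16.33]
29.97176738725102
```

Emit:
arm_command(
  commands=[
    {"travel": [0,0,0],"dr": [0.1,0,8.2],"claw": 0.05},
    {"travel": [0,0,0],"dr": [0.1,0,8.2],"claw": 0.05},
    {"travel": [-0.02,-0.013,0],"dr": [0,0,0],"claw": 0.05},
    {"travel": [-0.03,-0.02,0],"dr": [0,0,0],"claw": 0.05},
    {"travel": [-0.03,-0.02,0],"dr": [0,0,0],"claw": 0.05},
    {"travel": [-0.03,-0.02,0],"dr": [0,0,0],"claw": 0.05},
    {"travel": [-0.03,-0.02,0],"dr": [0,0,0],"claw": 0.05},
    {"travel": [-0.025,-0.014,0],"dr": [0,0,0],"claw": 0.05},
    {"travel": [-0.018,-0.01,0],"dr": [0,0,0],"claw": 0.05},
    {"travel": [0,0,0],"dr": [0,0,0],"claw": 0.05},
  ],
)

```text
t: 6.05
tcp_pos: [0.4434, -0.0162, 0.1259]
orientation: [-3.133, 0.001, 1.621]
contact_force: [0.4, 0.1, -2.5]
finger_gap: 0.615
finger_force: 30.0
```

Run:
```python
from h import *
go(.448,-.0145,.083,1.625)
a=snap("side","pics/side2.png")["image"][150:250,200:320];b=snap("top","pics/top2.png")["image"][150:250,205:325]
o=np.vstack([cv2.resize(i,(720,600),interpolation=cv2.INTER_CUBIC) for i in(a,)])
cv2.imwrite("pics/d1.png",o)
cv2.imwrite("pics/d2.png",cv2.resize(b,(720,600),interpolation=cv2.INTER_CUBIC))
```

```text
t 6.05 tcp [ 0.4434 -0.0162  0.1259] rpy [-3.1329e+00  5.0000e-04  1.6209e+00] F [ 0.4  0.1 -2.5] gap 56.1 q [-0.06  0.2   1.98 -0.    0.97 -0.11]
travel now [0.0015 0.0051 0.0429] travel after turn [0.0014 0.0047 0.0429] turn deg [-0.5   0.03 -0.24]
```

View pics/d1.png

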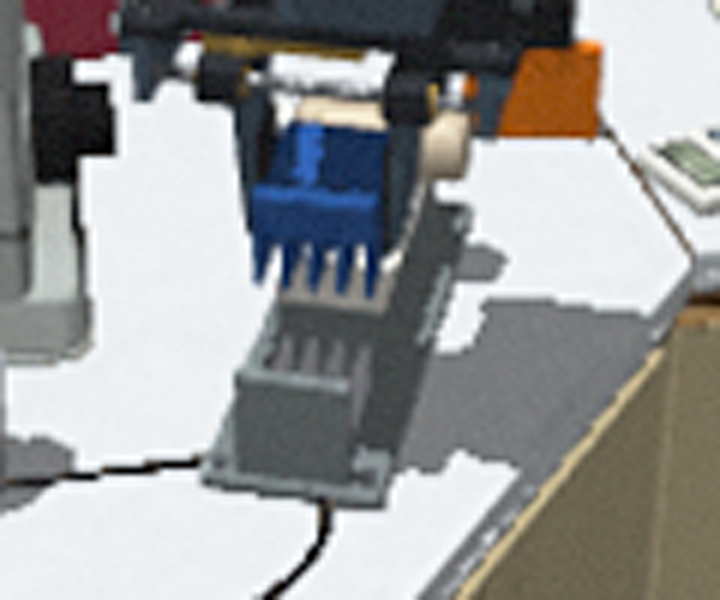

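The side view shows the cradle gripped with its fin tips at (258,283)…(374,298). The back stop's top edge runs (238,372)–(352,385) and the dock fins appear at y≈350. I'll measure one relative to the other.

Run:
```python
from h import *
s=dict(np.load("side.npz"))
D=lambda x,y:(200+(x+.5)/6-.5,150+(y+.5)/6-.5)
for uv in((258,283),(286,288),(316,292),(345,296),(374,298)):print("tip",at(s,D(*uv),.1127).round(4))
for uv in((238,372),(352,385)):print("bs",at(s,D(*uv),.07).round(4))
for uv in((285,350),(312,350),(337,350),(365,355)):print("fin",at(s,D(*uv),.039).round(4))
for uv in((205,482),(385,503)):print("base",at(s,D(*uv),.01).round(4))
```

```text
tip [0.4692 0.0184 0.1127]
tip [0.4556 0.0189 0.1127]
tip [0.4414 0.0182 0.1127]
tip [0.4277 0.0177 0.1127]
tip [0.4145 0.0157 0.1127]
bs [0.4754 0.0321 0.07  ]
bs [0.4214 0.0275 0.07  ]
fin [ 0.4711 -0.0314  0.039 ]
fin [ 0.4582 -0.035   0.039 ]
fin [ 0.4463 -0.0383  0.039 ]
fin [ 0.4319 -0.038   0.039 ]
base [0.4893 0.0436 0.01  ]
base [0.4024 0.0359 0.01  ]
```

View pics/d2.png

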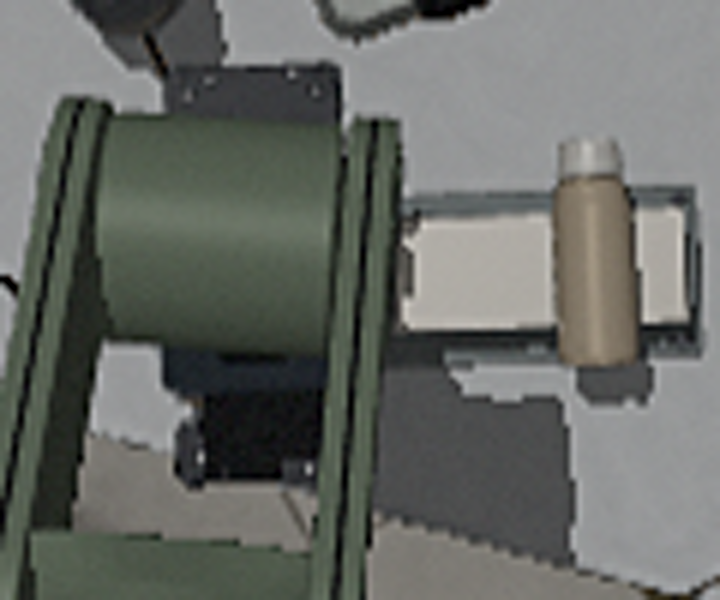

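Emit:
arm_command(
  commands=[
    {"travel": [0.002,0.006,0.01],"dr": [-0.5,0,-0.2],"claw": 0.05},
    {"travel": [0,0,0.015],"dr": [0,0,0],"claw": 0.05},
    {"travel": [0,0,0.015],"dr": [0,0,0],"claw": 0.05},
    {"travel": [0,0,0],"dr": [0,0,0],"claw": 0.05},
    {"travel": [0,0,0],"dr": [0,0,0],"claw": 0.05},
  ],
)

```text
t: 6.65
tcp_pos: [0.4526, -0.0117, 0.0871]
orientation: [3.137, 0.0, 1.628]
contact_force: [-0.4, -0.5, -2.5]
finger_gap: 0.614
finger_force: 30.0
```

Run:
```python
from h import *
go(.4495,-.014,.023,1.625)
a=snap("side","pics/side3.png")["image"][170:240,220:300]
cv2.imwrite("pics/d3.png",cv2.resize(a,None,fx=8.5,fy=8.5,interpolation=cv2.INTER_CUBIC))
```

```text
t 6.65 tcp [ 0.4526 -0.0117  0.0871] rpy [3.1373e+00 3.0000e-04 1.6282e+00] F [-0.4 -0.5 -2.5] gap 56.0 q [-0.05  0.26  2.02  0.    0.86 -0.11]
travel now [-0.0021 -0.0035  0.0641] travel after turn [-0.0021 -0.0032  0.0641] turn deg [0.25 0.01 0.18]
```

View pics/d3.png

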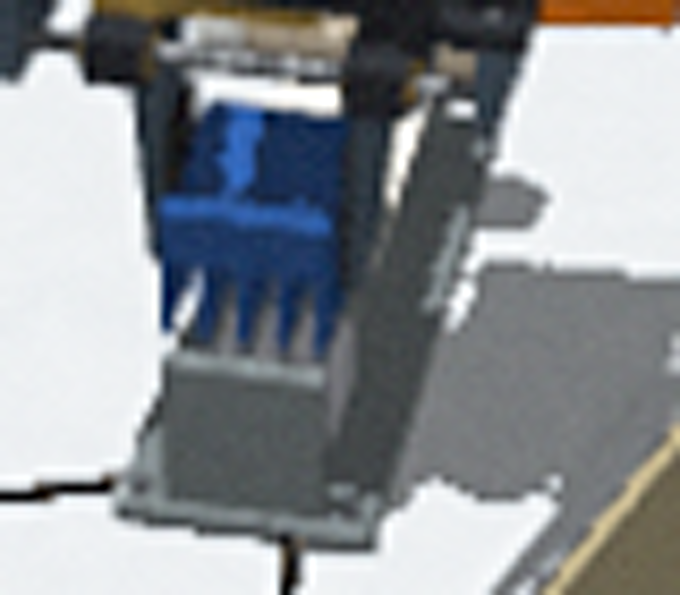

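The fin tips at (167,330)…(322,358) sit just above the back stop, whose inner edge is about (170,350)–(328,362) and outer edge (163,372)–(327,387).

Run:
```python
from h import *
s=dict(np.load("side.npz"))
D=lambda x,y:(220+(x+.5)/8.5-.5,170+(y+.5)/8.5-.5)
print("tips",[at(s,D(*u),.0739)[:2].round(4).tolist() for u in((167,330),(208,340),(245,347),(285,352),(322,358))])
print("bs in",[at(s,D(*u),.07)[:2].round(4).tolist() for u in((170,350),(328,362))])
print("bs out",[at(s,D(*u),.07)[:2].round(4).tolist() for u in((163,372),(327,387))])
print("base",[at(s,D(*u),.01)[:2].round(4).tolist() for u in((117,508),(376,545))])
print("lip",[at(s,D(*u),.1259)[:2].round(4).tolist() for u in((160,200),(332,213))])
```

```text
tips [[0.4784, 0.0226], [0.4637, 0.0243], [0.4508, 0.0248], [0.4374, 0.0239], [0.4248, 0.0239]]
bs in [[0.4757, 0.028], [0.4236, 0.0204]]
bs out [[0.4744, 0.0402], [0.4204, 0.0337]]
base [[0.4913, 0.0413], [0.402, 0.037]]
lip [[0.4798, 0.0228], [0.4242, 0.015]]
```

Emit:
arm_command(
  commands=[
    {"travel": [-0.002,-0.0035,0],"dr": [0.2,0,0.2],"claw": 0.05},
    {"travel": [0,0,0.01],"dr": [0,0,0],"claw": 0.05},
    {"travel": [0,0,0.01],"dr": [0,0,0],"claw": 0.05},
    {"travel": [0,0,0.01],"dr": [0,0,0],"claw": 0.05},
    {"travel": [0,0,0],"dr": [0,0,0],"claw": 0.05},
    {"travel": [0,0,0],"dr": [0,0,0],"claw": 0.05},
    {"travel": [0,0,0],"dr": [0,0,0],"claw": 0.05},
  ],
)

```text
t: 7.4
tcp_pos: [0.4495, -0.0147, 0.0575]
orientation: [3.139, 0.001, 1.624]
contact_force: [0.6, -1.0, -2.8]
finger_gap: 0.61
finger_force: 30.0
```

```bash
python3 -c "
from h import *
go(.4492,-.014,.0232,1.625)"
```

```text
t 7.4 tcp [ 0.4495 -0.0147  0.0575] rpy [3.1393e+00 6.0000e-04 1.6236e+00] F [ 0.6 -1.  -2.8] gap 55.7 q [-0.06  0.3   2.06 -0.    0.78 -0.11]
travel now [ 0.0007 -0.0003  0.0343] travel after turn [ 0.0007 -0.0002  0.0343] turn deg [ 0.13  0.04 -0.08]
```

Emit:
arm_command(
  commands=[
    {"travel": [0.0007,0,0.004],"dr": [0,0,0],"claw": 0.05},
    {"travel": [0,0,0.004],"dr": [0,0,0],"claw": 0.05},
    {"travel": [0,0,0.004],"dr": [0,0,0],"claw": 0.05},
    {"travel": [0,0,0],"dr": [0,0,0],"claw": 0.05},
  ],
)

```text
t: 7.8
tcp_pos: [0.4492, -0.0139, 0.0449]
orientation: [3.14, 0.001, 1.624]
contact_force: [1.5, 0.1, -2.4]
finger_gap: 0.613
finger_force: 30.0
```

Emit:
arm_command(
  commands=[
    {"travel": [0,0,0.005],"dr": [0,0,0],"claw": 0.05},
    {"travel": [0,0,0.005],"dr": [0,0,0],"claw": 0.05},
    {"travel": [0,0,0.005],"dr": [0,0,0],"claw": 0.05},
    {"travel": [0,0,0.004],"dr": [0,0,0],"claw": 0.05},
    {"travel": [0,0,0.002],"dr": [0,0,0],"claw": 0.05},
    {"travel": [0,0,0],"dr": [0,0,0],"claw": 0.05},
    {"travel": [0,0,0],"dr": [0,0,0],"claw": 0.05},
  ],
)

```text
t: 8.5
tcp_pos: [0.4491, -0.0139, 0.0244]
orientation: [3.14, 0.001, 1.624]
contact_force: [-0.4, 0.4, -2.5]
finger_gap: 0.613
finger_force: 30.0
```

Emit:
arm_command(
  commands=[
    {"travel": [0,0,0.001],"dr": [0,0,0],"claw": 0.05},
    {"travel": [0,0,0],"dr": [0,0,0],"claw": 0.05},
    {"travel": [0,0,0],"dr": [0,0,0],"claw": 0.075},
    {"travel": [0,0,0],"dr": [0,0,0],"claw": 0.075},
    {"travel": [0,0,0],"dr": [0,0,0],"claw": 0.075},
    {"travel": [0,0,0],"dr": [0,0,0],"claw": 0.075},
    {"travel": [0,0,0],"dr": [0,0,0],"claw": 0.075},
  ],
)

```text
t: 9.2
tcp_pos: [0.4492, -0.0139, 0.0235]
orientation: [3.14, 0.001, 1.624]
contact_force: [0.8, 1.0, 0.8]
finger_gap: 0.824
finger_force: 0.0
```

Emit:
arm_command(
  commands=[
    {"travel": [0,0,-0.01],"dr": [0,0,0],"claw": 0.075},
    {"travel": [0,0,-0.03],"dr": [0,0,0],"claw": 0.075},
    {"travel": [0,0,-0.04],"dr": [0,0,0],"claw": 0.075},
    {"travel": [0,0,-0.045],"dr": [0,0,0],"claw": 0.075},
    {"travel": [0,0,-0.04],"dr": [0,0,0],"claw": 0.09},
    {"travel": [0,0,-0.03],"dr": [0,0,8.2],"claw": 0.09},
    {"travel": [0,0,0],"dr": [0,0,8.2],"claw": 0.09},
    {"travel": [0,0,0],"dr": [0,0,8.2],"claw": 0.09},
    {"travel": [0,0,0],"dr": [0,0,8.2],"claw": 0.09},
    {"travel": [0,0,0],"dr": [0,0,8.2],"claw": 0.09},
  ],
)

```text
t: 10.2
tcp_pos: [0.4486, -0.0138, 0.2192]
orientation: [3.139, -0.001, 0.902]
contact_force: [0.2, 0.2, -0.3]
finger_gap: 0.986
finger_force: 0.0
```

Emit:
arm_command(
  commands=[
    {"travel": [0,0,0],"dr": [0,0,8.2],"claw": 0.09},
    {"travel": [0,0,0],"dr": [0,0,8.2],"claw": 0.09},
    {"travel": [0,0,0],"dr": [0,0,8.2],"claw": 0.09},
    {"travel": [0,0,0],"dr": [0,0,8.2],"claw": 0.09},
    {"travel": [0,0,0],"dr": [0,0,8.2],"claw": 0.09},
    {"travel": [0,0,0],"dr": [0,0,0],"claw": 0.09},
  ],
)

```text
t: 10.8
tcp_pos: [0.4486, -0.0139, 0.219]
orientation: [3.141, -0.002, 0.193]
contact_force: [0.3, 0.8, 0.1]
finger_gap: 0.987
finger_force: 0.0
```

```bash
python3 -c "
from h import *
go(.404,-.327,.061,.19)"
```

```text
t 10.8 tcp [ 0.4486 -0.0139  0.219 ] rpy [ 3.1406e+00 -2.3000e-03  1.9290e-01] F [0.3 0.8 0.1] gap 90.0 q [-0.06  0.11  1.82 -0.    1.2   1.32]
travel now [-0.1042  0.2986  0.1581] travel after turn [-0.103   0.2991  0.158 ] turn deg [ 0.06 -0.13  0.16]
```

Emit:
arm_command(
  commands=[
    {"travel": [-0.012,0.033,0],"dr": [0,0,0],"claw": 0.09},
    {"travel": [-0.012,0.033,0],"dr": [0,0,0],"claw": 0.09},
    {"travel": [-0.012,0.033,0],"dr": [0,0,0],"claw": 0.09},
    {"travel": [-0.012,0.033,0],"dr": [0,0,0],"claw": 0.09},
    {"travel": [-0.012,0.033,0],"dr": [0,0,0],"claw": 0.09},
    {"travel": [-0.012,0.033,0],"dr": [0,0,0],"claw": 0.09},
    {"travel": [-0.012,0.033,0],"dr": [0,0,0],"claw": 0.09},
    {"travel": [-0.011,0.033,0.02],"dr": [0,0,0],"claw": 0.09},
    {"travel": [-0.01,0.035,0.03],"dr": [0,0,0],"claw": 0.09},
    {"travel": [0,0,0],"dr": [0,0,0],"claw": 0.09},
  ],
)

```text
t: 11.8
tcp_pos: [0.4008, -0.3295, 0.1652]
orientation: [-3.139, 0.003, 0.192]
contact_force: [0.2, 1.1, -0.6]
finger_gap: 0.986
finger_force: 0.0
```

Run:
```python
from h import *
go(.404,-.327,.061,.19)
a=snap("side","pics/side4.png")["image"][125:235,205:325];b=snap("top","pics/top4.png")["image"]
cv2.imwrite("pics/p1.png",cv2.resize(a,(654,600),interpolation=cv2.INTER_CUBIC))
```

```text
t 11.8 tcp [ 0.4008 -0.3295  0.1652] rpy [-3.1387e+00  2.8000e-03  1.9190e-01] F [ 0.2  1.1 -0.6] gap 90.0 q [-0.71  0.27  1.76 -0.    1.11  0.67]
travel now [ 0.0039 -0.0016  0.1042] travel after turn [ 0.0036 -0.0019  0.1042] turn deg [-0.17  0.16  0.11]
```

View pics/p1.png

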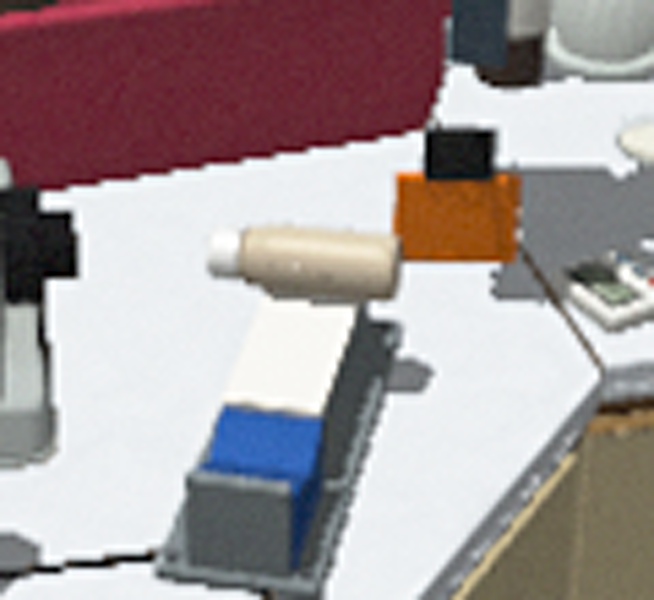

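The cradle is docked flush, at crop (265,440). The paddle stands with its blade corners at (397,173), (521,177), (400,259) and (517,262). I'll refine the paddle's pose from these.

Run:
```python
from h import *
s=dict(np.load("side.npz"))
t=dict(np.load("top.npz"))
D=lambda x,y:(205+(x+.5)/5.45-.5,125+(y+.5)/5.45-.5)
o=[(s,D(397,173),(.04,.005,.06)),(s,D(521,177),(-.04,.005,.06)),(s,D(400,259),(.04,.005,0)),(s,D(517,262),(-.04,.005,0))]
p=[(t,T(697,232),(.04,.005,0)),(t,T(715,328),(-.04,.005,0)),(t,T(755,220),(.04,-.045,0)),(t,T(775,315),(-.04,-.045,0))]
g=[(t,T(722,248),(.023,.007,.096)),(t,T(740,247),(.023,-.007,.096)),(t,T(746,307),(-.023,-.007,.096)),(t,T(728,309),(-.023,.007,.096))]
for q in(o,p,g,p+g,o+p+g):
  x,r=fit(q,[.404,-.327,.19]);print(x.round(4),np.abs(r).max().round(1))
```

```text
[ 0.4069 -0.3342  0.2236] 1.0
[ 0.4033 -0.3281  0.2003] 0.3
[ 0.4028 -0.3257  0.0952] 0.1
[ 0.4032 -0.327   0.1813] 1.2
[ 0.4038 -0.3275  0.1812] 1.6
```

Emit:
arm_command(
  commands=[
    {"travel": [0.003,-0.001,0.02],"dr": [0,0,-0.5],"claw": 0.09},
    {"travel": [0,0,0.03],"dr": [0,0,0],"claw": 0.09},
    {"travel": [0,0,0.03],"dr": [0,0,0],"claw": 0.09},
    {"travel": [0,0,0.02],"dr": [0,0,0],"claw": 0.06},
    {"travel": [0,0,0.004],"dr": [0,0,0],"claw": 0.04},
    {"travel": [0,0,0],"dr": [0,0,0],"claw": 0.03},
    {"travel": [0,0,0],"dr": [0,0,0],"claw": 0.01},
    {"travel": [0,0,0],"dr": [0,0,0],"claw": 0.01},
    {"travel": [0,0,0],"dr": [0,0,0],"claw": 0.01},
    {"travel": [0,0,0],"dr": [0,0,0],"claw": 0.01},
  ],
)

```text
t: 12.9
tcp_pos: [0.4062, -0.3262, 0.0651]
orientation: [3.14, -0.002, 0.201]
contact_force: [0.3, 1.3, -0.3]
finger_gap: 0.406
finger_force: 0.0
```

Emit:
arm_command(
  commands=[
    {"travel": [0,0,0],"dr": [0,0,0],"claw": 0.008},
    {"travel": [0,0,0],"dr": [0,0,0],"claw": 0.008},
    {"travel": [0,0,0],"dr": [0,0,0],"claw": 0.008},
    {"travel": [0,0,0],"dr": [0,0,0],"claw": 0.008},
    {"travel": [0,0,0],"dr": [0,0,0],"claw": 0.008},
    {"travel": [0,0,0],"dr": [0,0,0],"claw": 0.008},
  ],
)

```text
t: 13.5
tcp_pos: [0.406, -0.3261, 0.0645]
orientation: [3.141, -0.002, 0.201]
contact_force: [-0.8, -0.1, 0.8]
finger_gap: 0.149
finger_force: 30.0
```

Emit:
arm_command(
  commands=[
    {"travel": [0,0,-0.01],"dr": [0,0,0],"claw": 0.008},
    {"travel": [0,0,-0.02],"dr": [0,0,0],"claw": 0.008},
    {"travel": [0,0,-0.025],"dr": [0,0,0],"claw": 0.008},
    {"travel": [0,0,-0.015],"dr": [0,0,0],"claw": 0.008},
    {"travel": [0,0,0],"dr": [0,0,4.2],"claw": 0.008},
    {"travel": [0,0,0],"dr": [0,0,4.2],"claw": 0.008},
    {"travel": [0,0,0],"dr": [0,0,0],"claw": 0.008},
    {"travel": [0,0,0],"dr": [0,0,0],"claw": 0.008},
  ],
)

```text
t: 14.3
tcp_pos: [0.4058, -0.3257, 0.1347]
orientation: [3.141, -0.002, 0.056]
contact_force: [0.2, -0.1, -1.6]
finger_gap: 0.155
finger_force: 30.0
```

```bash
python3 -c "
from h import *
go(.4627,-.2158,.1345,.053);print(robot.get_state()['wrist_torque'])"
```

```text
t 14.3 tcp [ 0.4058 -0.3257  0.1347] rpy [ 3.1412e+00 -1.8000e-03  5.6100e-02] F [ 0.2 -0.1 -1.6] gap 14.1 q [-0.7   0.3   1.81  0.    1.03  0.82]
travel now [ 0.063  -0.1066  0.0002] travel after turn [ 0.0627 -0.1068  0.0002] turn deg [ 0.02 -0.1   0.18]
[ 0.06465805 -0.02573324  0.03186755]
```

Emit:
arm_command(
  commands=[
    {"travel": [0.009,-0.008,0],"dr": [0,0,0.2],"claw": 0.008},
    {"travel": [0.012,-0.02,0],"dr": [0,0,0],"claw": 0.008},
    {"travel": [0.012,-0.02,0],"dr": [0,0,0],"claw": 0.008},
    {"travel": [0.012,-0.02,0],"dr": [0,0,0],"claw": 0.008},
    {"travel": [0.01,-0.02,0],"dr": [0,0,0],"claw": 0.008},
    {"travel": [0.008,-0.019,0],"dr": [0,0,0],"claw": 0.008},
    {"travel": [0,0,0],"dr": [0,0,0],"claw": 0.008},
    {"travel": [0,0,0],"dr": [0,0,0],"claw": 0.008},
  ],
)

```text
t: 15.1
tcp_pos: [0.4636, -0.2153, 0.1345]
orientation: [3.141, -0.002, 0.053]
contact_force: [-1.0, 0.6, -2.5]
finger_gap: 0.15
finger_force: 30.0
```

Run:
```python
from h import *
go(.4627,-.2158,.1345,.053)
a=snap("side","pics/side5.png")["image"][120:230,220:320]
cv2.imwrite("pics/v1.png",cv2.resize(a,(545,600),interpolation=cv2.INTER_CUBIC))
```

```text
t 15.1 tcp [ 0.4636 -0.2153  0.1345] rpy [ 3.1408e+00 -1.6000e-03  5.3000e-02] F [-1.   0.6 -2.5] gap 13.7 q [-0.46  0.29  1.83  0.    1.02  1.06]
travel now [-0.0009  0.0005 -0.    ] travel after turn [-0.0009  0.0005 -0.    ] turn deg [ 0.04 -0.09  0.  ]
```

View pics/v1.png

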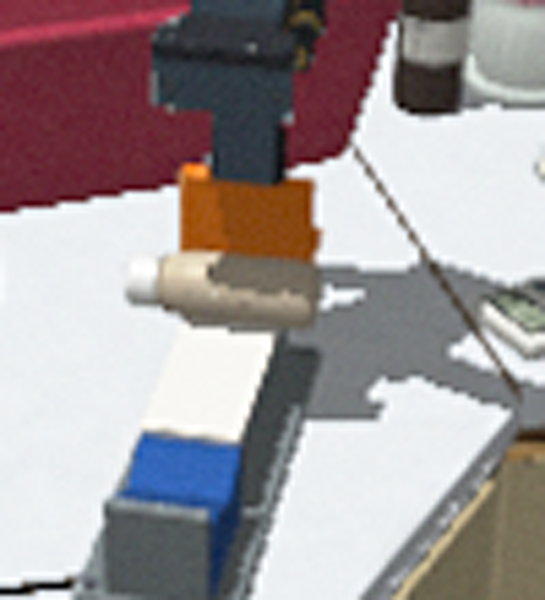

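Emit:
arm_command(
  commands=[
    {"travel": [-0.0005,-0.004,0],"dr": [0,0,0],"claw": 0.008},
    {"travel": [0,-0.004,0],"dr": [0,0,0],"claw": 0.008},
    {"travel": [0,-0.003,0],"dr": [0,0,0],"claw": 0.008},
    {"travel": [0,-0.002,0],"dr": [0,0,0],"claw": 0.008},
    {"travel": [0,-0.002,0],"dr": [0,0,0],"claw": 0.008},
    {"travel": [0,-0.002,0],"dr": [0,0,0],"claw": 0.008},
    {"travel": [0,-0.002,0],"dr": [0,0,0],"claw": 0.008},
    {"travel": [0,-0.002,0],"dr": [0,0,0],"claw": 0.008},
    {"travel": [0,-0.002,0],"dr": [0,0,0],"claw": 0.008},
    {"travel": [0,-0.002,0],"dr": [0,0,0],"claw": 0.008},
  ],
)

```text
t: 16.15
tcp_pos: [0.4616, -0.1908, 0.1346]
orientation: [3.141, -0.002, 0.051]
contact_force: [0.3, -0.6, -1.4]
finger_gap: 0.151
finger_force: 30.0
```

Emit:
arm_command(
  commands=[
    {"travel": [0,-0.002,0],"dr": [0,0,0],"claw": 0.008},
    {"travel": [0,-0.002,0],"dr": [0,0,0],"claw": 0.008},
    {"travel": [0,-0.002,0],"dr": [0,0,0],"claw": 0.008},
    {"travel": [0,-0.002,0],"dr": [0,0,0],"claw": 0.008},
    {"travel": [0,-0.002,0],"dr": [0,0,0],"claw": 0.008},
    {"travel": [0,-0.002,0],"dr": [0,0,0],"claw": 0.008},
    {"travel": [0,-0.002,0],"dr": [0,0,0],"claw": 0.008},
    {"travel": [0,-0.002,0],"dr": [0,0,0],"claw": 0.008},
    {"travel": [0,-0.002,0],"dr": [0,0,0],"claw": 0.008},
    {"travel": [0,-0.002,0],"dr": [0,0,0],"claw": 0.008},
  ],
)

```text
t: 17.15
tcp_pos: [0.4605, -0.1707, 0.1345]
orientation: [3.141, -0.002, 0.051]
contact_force: [0.2, -0.8, -0.7]
finger_gap: 0.15
finger_force: 30.0
```

```bash
cat >> h.py <<'E'
def tan():
    s=snap("side",f"pics/x{robot.get_state()['t']:.2f}.png"); im=s["image"][120:232,200:320].astype(int); b,g,r=im[...,0],im[...,1],im[...,2]
    hsv=cv2.cvtColor(im.astype(np.uint8),cv2.COLOR_BGR2HSV)
    m=((hsv[...,0]>8)&(hsv[...,0]<24)&(hsv[...,1]>35)&(hsv[...,1]<140)&(r>90)).astype(np.uint8)
    n,l,st,c=cv2.connectedComponentsWithStats(m); k=1+st[1:,4].argmax()
    v,u=np.nonzero(l==k); u=u+200;v=v+120
    rect=cv2.minAreaRect(np.c_[u,v].astype(np.float32)); print("tan comp",st[k].tolist(),"centre",c[k]+[200,120],"rect",rect)
    return s,c[k]+[200,120]
E
python3 - <<'E'
from h import *
go(.4627,-.2158,.1345,.053)
s,c=tan();print(at(s,c,.088))
import h
E
```

```text
t 17.15 tcp [ 0.4605 -0.1707  0.1345] rpy [ 3.141e+00 -1.900e-03  5.120e-02] F [ 0.2 -0.8 -0.7] gap 13.7 q [-0.38  0.26  1.87  0.    1.01  1.14]
travel now [-0.0001  0.0451  0.    ] travel after turn [-0.0002  0.0451 -0.    ] turn deg [ 0.04 -0.11 -0.11]
tan comp [90, 81, 30, 31, 463] centre [309.57019438 219.25485961] rect ((304.5, 216.0), (30.0, 29.0), 90.0)
[0.27649959 0.03757563 0.088     ]
```

```bash
cat >> h.py <<'E'
def W(x,y,z): c,s=np.cos(.053),np.sin(.053); return [.4524+c*x-s*y,-.0982+s*x+c*y,z]
def tan():
    s=snap("side",f"pics/x{robot.get_state()['t']:.2f}.png"); hsv=cv2.cvtColor(s["image"],cv2.COLOR_BGR2HSV).astype(int)
    M=np.zeros(hsv.shape[:2],np.uint8); cv2.fillPoly(M,[proj(s,[W(-.06,-.14,.085),W(.06,-.14,.085),W(.06,.13,.085),W(-.06,.13,.085)]).astype(np.int32)],1)
    m=((hsv[...,0]>8)&(hsv[...,0]<24)&(hsv[...,1]>30)&(hsv[...,1]<140)&(hsv[...,2]>80)&(M>0)).astype(np.uint8)
    n,l,st,c=cv2.connectedComponentsWithStats(m); k=1+st[1:,4].argmax()
    v,u=np.nonzero(l==k); e=[(a,v[u==a].min(),v[u==a].max()) for a in np.unique(u)[4:-2:5]]
    print("comp",st[k].tolist(),"centre",c[k].round(1),"cols",[tuple(map(int,q)) for q in e])
    for y in(-.08,-.04,0,.04,.06,.084):
        z=.083 if y<.05 else .071
        print("  pred axis y",y,proj(s,[W(.05-.02,y,z),W(-.04,y,z)]).round(1).tolist())
    return s
E
python3 -c "
from h import *
tan()"
```

```text
comp [247, 159, 31, 26, 371] centre [261.5 176. ] cols [(251, 170, 181), (256, 170, 182), (261, 170, 182), (266, 171, 183), (271, 171, 183)]
  pred axis y -0.08 [[255.0, 170.1], [276.7, 172.6]]
  pred axis y -0.04 [[252.3, 176.6], [274.4, 179.2]]
  pred axis y 0 [[249.4, 183.4], [272.1, 186.2]]
  pred axis y 0.04 [[246.4, 190.6], [269.6, 193.5]]
  pred axis y 0.06 [[244.9, 197.6], [268.3, 200.6]]
  pred axis y 0.084 [[243.0, 202.3], [266.7, 205.3]]
```

Emit:
arm_command(
  commands=[
    {"travel": [0,-0.0025,0],"dr": [0,0,0],"claw": 0.008},
    {"travel": [0,-0.0025,0],"dr": [0,0,0],"claw": 0.008},
    {"travel": [0,-0.0025,0],"dr": [0,0,0],"claw": 0.008},
    {"travel": [0,-0.0025,0],"dr": [0,0,0],"claw": 0.008},
    {"travel": [0,-0.0025,0],"dr": [0,0,0],"claw": 0.008},
    {"travel": [0,-0.0025,0],"dr": [0,0,0],"claw": 0.008},
    {"travel": [0,-0.0025,0],"dr": [0,0,0],"claw": 0.008},
    {"travel": [0,-0.0025,0],"dr": [0,0,0],"claw": 0.008},
    {"travel": [0,-0.0025,0],"dr": [0,0,0],"claw": 0.008},
    {"travel": [0,-0.0025,0],"dr": [0,0,0],"claw": 0.008},
  ],
)

```text
t: 18.25
tcp_pos: [0.4592, -0.1457, 0.1345]
orientation: [3.141, -0.002, 0.051]
contact_force: [-1.2, -0.3, -1.1]
finger_gap: 0.149
finger_force: 30.0
```

Emit:
arm_command(
  commands=[
    {"travel": [0,-0.0025,0],"dr": [0,0,0],"claw": 0.008},
    {"travel": [0,-0.0025,0],"dr": [0,0,0],"claw": 0.008},
    {"travel": [0,-0.0025,0],"dr": [0,0,0],"claw": 0.008},
    {"travel": [0,-0.0025,0],"dr": [0,0,0],"claw": 0.008},
    {"travel": [0,-0.0025,0],"dr": [0,0,0],"claw": 0.008},
    {"travel": [0,-0.0025,0],"dr": [0,0,0],"claw": 0.008},
    {"travel": [0,-0.0025,0],"dr": [0,0,0],"claw": 0.008},
    {"travel": [0,-0.0025,0],"dr": [0,0,0],"claw": 0.008},
    {"travel": [0,-0.0025,0],"dr": [0,0,0],"claw": 0.008},
    {"travel": [0,-0.0025,0],"dr": [0,0,0],"claw": 0.008},
  ],
)

```text
t: 19.25
tcp_pos: [0.4579, -0.1207, 0.1344]
orientation: [3.141, -0.002, 0.051]
contact_force: [0.2, -0.2, -1.4]
finger_gap: 0.149
finger_force: 30.0
```

```bash
python3 -c "
from h import *
s=tan();go(*W(.004,.037,.1345),.053)"
```

```text
comp [243, 177, 32, 16, 393] centre [258.6 184.9] cols [(247, 178, 189), (252, 178, 190), (257, 179, 191), (262, 179, 191), (267, 180, 192), (272, 180, 192)]
  pred axis y -0.08 [[255.0, 170.1], [276.7, 172.6]]
  pred axis y -0.04 [[252.3, 176.6], [274.4, 179.2]]
  pred axis y 0 [[249.4, 183.4], [272.1, 186.2]]
  pred axis y 0.04 [[246.4, 190.6], [269.6, 193.5]]
  pred axis y 0.06 [[244.9, 197.6], [268.3, 200.6]]
  pred axis y 0.084 [[243.0, 202.3], [266.7, 205.3]]
t 19.3 tcp [ 0.4578 -0.1204  0.1345] rpy [ 3.1414e+00 -1.8000e-03  5.1200e-02] F [-0.   0.5 -1. ] gap 13.8 q [-0.28  0.23  1.91  0.    1.    1.24]
travel now [-0.0004 -0.0595 -0.0001] travel after turn [-0.0003 -0.0595 -0.    ] turn deg [ 0.01 -0.1  -0.1 ]
```

Emit:
arm_command(
  commands=[
    {"travel": [0,-0.0025,0],"dr": [0,0,0],"claw": 0.008},
    {"travel": [0,-0.0025,0],"dr": [0,0,0],"claw": 0.008},
    {"travel": [0,-0.0025,0],"dr": [0,0,0],"claw": 0.008},
    {"travel": [0,-0.0025,0],"dr": [0,0,0],"claw": 0.008},
    {"travel": [0,-0.0025,0],"dr": [0,0,0],"claw": 0.008},
    {"travel": [0,-0.0025,0],"dr": [0,0,0],"claw": 0.008},
    {"travel": [0,-0.0025,0],"dr": [0,0,0],"claw": 0.008},
    {"travel": [0,-0.0025,0],"dr": [0,0,0],"claw": 0.008},
    {"travel": [0,-0.0025,0],"dr": [0,0,0],"claw": 0.008},
    {"travel": [0,-0.0025,0],"dr": [0,0,0],"claw": 0.008},
  ],
)

```text
t: 20.3
tcp_pos: [0.4566, -0.0958, 0.1344]
orientation: [3.141, -0.002, 0.051]
contact_force: [-0.4, -0.1, -0.6]
finger_gap: 0.152
finger_force: 30.0
```

Emit:
arm_command(
  commands=[
    {"travel": [0,-0.002,0],"dr": [0,0,0],"claw": 0.008},
    {"travel": [0,-0.002,0],"dr": [0,0,0],"claw": 0.008},
    {"travel": [0,-0.002,0],"dr": [0,0,0],"claw": 0.008},
    {"travel": [0,-0.002,0],"dr": [0,0,0],"claw": 0.008},
    {"travel": [0,-0.002,0],"dr": [0,0,0],"claw": 0.008},
    {"travel": [0,-0.002,0],"dr": [0,0,0],"claw": 0.008},
    {"travel": [0,-0.002,0],"dr": [0,0,0],"claw": 0.008},
    {"travel": [0,-0.002,0],"dr": [0,0,0],"claw": 0.008},
    {"travel": [0,-0.002,0],"dr": [0,0,0],"claw": 0.008},
    {"travel": [0,-0.002,0],"dr": [0,0,0],"claw": 0.008},
  ],
)

```text
t: 21.3
tcp_pos: [0.4556, -0.0758, 0.1344]
orientation: [3.141, -0.002, 0.051]
contact_force: [-0.6, -0.7, -1.6]
finger_gap: 0.154
finger_force: 30.0
```

```bash
python3 -c "
from h import *
s=tan();go(*W(.004,.037,.1345),.053)"
```

```text
comp [239, 186, 33, 16, 413] centre [255.7 193.1] cols [(243, 186, 197), (248, 186, 198), (253, 187, 199), (258, 187, 199), (263, 188, 200), (268, 188, 200)]
  pred axis y -0.08 [[255.0, 170.1], [276.7, 172.6]]
  pred axis y -0.04 [[252.3, 176.6], [274.4, 179.2]]
  pred axis y 0 [[249.4, 183.4], [272.1, 186.2]]
  pred axis y 0.04 [[246.4, 190.6], [269.6, 193.5]]
  pred axis y 0.06 [[244.9, 197.6], [268.3, 200.6]]
  pred axis y 0.084 [[243.0, 202.3], [266.7, 205.3]]
t 21.35 tcp [ 0.4555 -0.0755  0.1344] rpy [-3.1416e+00 -1.6000e-03  5.1100e-02] F [ 0.9  0.6 -1.8] gap 14.0 q [-0.19  0.21  1.93  0.    0.99  1.33]
travel now [-0.0003 -0.0145 -0.0001] travel after turn [-0.0003 -0.0145 -0.0001] turn deg [-0.   -0.09 -0.11]
```

Emit:
arm_command(
  commands=[
    {"travel": [0,-0.002,0],"dr": [0,0,0],"claw": 0.008},
    {"travel": [0,-0.002,0],"dr": [0,0,0],"claw": 0.008},
    {"travel": [0,-0.002,0],"dr": [0,0,0],"claw": 0.008},
    {"travel": [0,-0.002,0],"dr": [0,0,0],"claw": 0.008},
    {"travel": [0,-0.002,0],"dr": [0,0,0],"claw": 0.008},
    {"travel": [0,-0.002,0],"dr": [0,0,0],"claw": 0.008},
    {"travel": [0,-0.002,0],"dr": [0,0,0],"claw": 0.008},
    {"travel": [0,0,0],"dr": [0,0,0],"claw": 0.008},
    {"travel": [0,0,0],"dr": [0,0,0],"claw": 0.008},
  ],
)

```text
t: 22.25
tcp_pos: [0.4549, -0.062, 0.1344]
orientation: [3.141, -0.002, 0.051]
contact_force: [0.6, -0.8, -0.9]
finger_gap: 0.151
finger_force: 30.0
```

```bash
python3 -c "
from h import *
s=tan();go(*W(.004,.037,.1345),.053)"
```

```text
comp [236, 197, 33, 15, 363] centre [252.2 203.7] cols [(240, 197, 207), (245, 197, 208), (250, 198, 209), (255, 199, 209), (260, 199, 210), (265, 200, 210)]
  pred axis y -0.08 [[255.0, 170.1], [276.7, 172.6]]
  pred axis y -0.04 [[252.3, 176.6], [274.4, 179.2]]
  pred axis y 0 [[249.4, 183.4], [272.1, 186.2]]
  pred axis y 0.04 [[246.4, 190.6], [269.6, 193.5]]
  pred axis y 0.06 [[244.9, 197.6], [268.3, 200.6]]
  pred axis y 0.084 [[243.0, 202.3], [266.7, 205.3]]
t 22.3 tcp [ 0.4549 -0.062   0.1344] rpy [ 3.1409e+00 -1.9000e-03  5.1200e-02] F [ 0.2  0.1 -0.7] gap 14.0 q [-0.16  0.21  1.94 -0.    0.99  1.36]
travel now [-0.0004 -0.001  -0.0001] travel after turn [-0.0004 -0.001  -0.0001] turn deg [ 0.04 -0.11 -0.1 ]
```

Emit:
arm_command(
  commands=[
    {"travel": [0,0.01,0],"dr": [0,0,0],"claw": 0.008},
    {"travel": [0,0.02,0],"dr": [0,0,0],"claw": 0.008},
    {"travel": [0,0.03,0],"dr": [0,0,0],"claw": 0.008},
    {"travel": [0,0.03,0],"dr": [0,0,0],"claw": 0.008},
    {"travel": [-0.01,0.03,0],"dr": [0,0,0],"claw": 0.008},
    {"travel": [-0.012,0.03,0],"dr": [0,0,0],"claw": 0.008},
    {"travel": [-0.012,0.03,0],"dr": [0,0,0],"claw": 0.008},
    {"travel": [-0.012,0.03,0],"dr": [0,0,0],"claw": 0.008},
    {"travel": [-0.01,0.03,0],"dr": [0,0,0],"claw": 0.008},
    {"travel": [-0.006,0.02,0],"dr": [0,0,0],"claw": 0.008},
  ],
)

```text
t: 23.3
tcp_pos: [0.4052, -0.3276, 0.1345]
orientation: [3.14, -0.002, 0.049]
contact_force: [-0.5, 0.5, -1.1]
finger_gap: 0.151
finger_force: 30.0
```

Emit:
arm_command(
  commands=[
    {"travel": [0,0,0],"dr": [0,0,-4.2],"claw": 0.008},
    {"travel": [0,0,0],"dr": [0,0,-4.2],"claw": 0.008},
    {"travel": [0,0,0],"dr": [0,0,0],"claw": 0.008},
    {"travel": [0,0,0],"dr": [0,0,0],"claw": 0.008},
  ],
)

```text
t: 23.7
tcp_pos: [0.406, -0.3253, 0.1344]
orientation: [3.141, -0.002, 0.196]
contact_force: [-0.6, 0.4, -1.8]
finger_gap: 0.151
finger_force: 30.0
```

```bash
python3 -c "
from h import *
s=tan();go(.406,-.327,.0645,.2)"
```

```text
comp [236, 197, 33, 15, 359] centre [252.2 203.6] cols [(240, 197, 207), (245, 197, 208), (250, 198, 209), (255, 199, 209), (260, 199, 210), (265, 199, 210)]
  pred axis y -0.08 [[255.0, 170.1], [276.7, 172.6]]
  pred axis y -0.04 [[252.3, 176.6], [274.4, 179.2]]
  pred axis y 0 [[249.4, 183.4], [272.1, 186.2]]
  pred axis y 0.04 [[246.4, 190.6], [269.6, 193.5]]
  pred axis y 0.06 [[244.9, 197.6], [268.3, 200.6]]
  pred axis y 0.084 [[243.0, 202.3], [266.7, 205.3]]
t 23.75 tcp [ 0.4061 -0.3251  0.1344] rpy [ 3.1407e+00 -1.6000e-03  1.9640e-01] F [-0.7 -0.2 -1.1] gap 13.8 q [-0.7   0.3   1.81  0.    1.03  0.68]
travel now [-0.0006  0.0018  0.0699] travel after turn [-0.0005  0.0018  0.0699] turn deg [ 0.05 -0.09 -0.21]
```

Emit:
arm_command(
  commands=[
    {"travel": [0,0,0.015],"dr": [0,0,0],"claw": 0.008},
    {"travel": [0,0,0.02],"dr": [0,0,0],"claw": 0.008},
    {"travel": [0,0,0.02],"dr": [0,0,0],"claw": 0.008},
    {"travel": [0,0,0.008],"dr": [0,0,0],"claw": 0.008},
    {"travel": [0,0,0.003],"dr": [0,0,0],"claw": 0.008},
    {"travel": [0,0,0.002],"dr": [0,0,0],"claw": 0.008},
    {"travel": [0,0,0.001],"dr": [0,0,0],"claw": 0.008},
    {"travel": [0,0,0],"dr": [0,0,0],"claw": 0.008},
    {"travel": [0,0,0],"dr": [0,0,0],"claw": 0.008},
  ],
)

```text
t: 24.65
tcp_pos: [0.4067, -0.3251, 0.066]
orientation: [3.14, -0.002, 0.198]
contact_force: [0.1, -0.1, -1.8]
finger_gap: 0.157
finger_force: 30.0
```

Emit:
arm_command(
  commands=[
    {"travel": [0,0,0.001],"dr": [0,0,0],"claw": 0.008},
    {"travel": [0,0,0.0005],"dr": [0,0,0],"claw": 0.008},
    {"travel": [0,0,0],"dr": [0,0,0],"claw": 0.008},
    {"travel": [0,0,0],"dr": [0,0,0],"claw": 0.008},
  ],
)

```text
t: 25.05
tcp_pos: [0.4066, -0.325, 0.0644]
orientation: [3.14, -0.002, 0.198]
contact_force: [-0.9, 1.2, 4.1]
finger_gap: 0.15
finger_force: 30.0
```

Contact is felt (4 N), so I'll release slowly and retreat upward.

Emit:
arm_command(
  commands=[
    {"travel": [0,0,0],"dr": [0,0,0],"claw": 0.025},
    {"travel": [0,0,0],"dr": [0,0,0],"claw": 0.04},
    {"travel": [0,0,0],"dr": [0,0,0],"claw": 0.06},
    {"travel": [0,0,0],"dr": [0,0,0],"claw": 0.06},
    {"travel": [0,0,0],"dr": [0,0,0],"claw": 0.06},
    {"travel": [0,0,-0.01],"dr": [0,0,0],"claw": 0.06},
    {"travel": [0,0,-0.03],"dr": [0,0,0],"claw": 0.06},
    {"travel": [0,0,-0.04],"dr": [0,0,0],"claw": 0.06},
    {"travel": [0,0,-0.04],"dr": [0,0,0],"claw": 0.06},
    {"travel": [0,0,-0.02],"dr": [0,0,0],"claw": 0.06},
  ],
)

```text
t: 26.05
tcp_pos: [0.4074, -0.3258, 0.2085]
orientation: [3.136, -0.006, 0.198]
contact_force: [-0.4, -0.5, -0.1]
finger_gap: 0.656
finger_force: 0.0
```

Run:
```python
from h import *
s=tan();go(.406,-.327,.0645,.2)
# compare paddle/others with the picture taken before grasp (gripper above) and with start
a=cv2.imread("pics/side4.png");b=s["image"]
def orange(i):
    h=cv2.cvtColor(i,cv2.COLOR_BGR2HSV); m=cv2.inRange(h,(5,180,90),(20,255,255)); m[:140]=0;m[190:]=0;m[:,:270]=0;m[:,308:]=0
    v,u=np.nonzero(m);return len(u),u.min(),u.max(),v.min(),v.max(),u.mean().round(1),v.mean().round(1)
print(orange(a),orange(b))
t=snap("top","pics/top9.png")["image"];t0=cv2.imread("pics/top0.png")
for n,(x,y,w,h) in dict(bottle=(205,125,35,35),box=(130,100,60,60),timer=(330,232,35,32)).items():
    print(n,np.abs(t[y:y+h,x:x+w].astype(int)-t0[y:y+h,x:x+w]).mean().round(2))
```

```text
comp [236, 197, 34, 15, 356] centre [252.3 203.7] cols [(240, 197, 207), (245, 197, 208), (250, 198, 209), (255, 199, 209), (260, 200, 210), (265, 199, 210)]
  pred axis y -0.08 [[255.0, 170.1], [276.7, 172.6]]
  pred axis y -0.04 [[252.3, 176.6], [274.4, 179.2]]
  pred axis y 0 [[249.4, 183.4], [272.1, 186.2]]
  pred axis y 0.04 [[246.4, 190.6], [269.6, 193.5]]
  pred axis y 0.06 [[244.9, 197.6], [268.3, 200.6]]
  pred axis y 0.084 [[243.0, 202.3], [266.7, 205.3]]
t 26.1 tcp [ 0.4083 -0.3266  0.2106] rpy [ 3.1322 -0.0087  0.1978] F [ 1.8 -0.7  1.7] gap 60.3 q [-0.7   0.23  1.7   0.    1.2   0.68]
travel now [-0.0036 -0.0015  0.1461] travel after turn [-2.400e-03 -1.000e-04  1.461e-01] turn deg [ 0.54 -0.5  -0.13]
(320, np.int64(278), np.int64(299), np.int64(157), np.int64(172), np.float64(288.5), np.float64(164.6)) (323, np.int64(277), np.int64(299), np.int64(157), np.int64(172), np.float64(287.8), np.float64(165.0))
bottle 9.89
box 8.82
timer 52.11
```

Emit:
arm_command(
  commands=[
    {"travel": [0,0,0],"dr": [0,0,0],"claw": 0.06},
    {"travel": [0,0,0],"dr": [0,0,0],"claw": 0.06},
    {"travel": [0,0,0],"dr": [0,0,0],"claw": 0.06},
    {"travel": [0,0,0],"dr": [0,0,0],"claw": 0.06},
  ],
)

```text
t: 26.55
tcp_pos: [0.4057, -0.3245, 0.2028]
orientation: [-3.141, -0.0, 0.198]
contact_force: [-0.5, -0.2, -0.1]
finger_gap: 0.654
finger_force: 0.0
```

```bash
python3 -c "
from bench import robot
print(robot.finish_job())"
```

```text
the job is handed in; nothing more can be done
None
```

The job was handed in at about 26.6 s, with the cradle docked, the vial lying in its trough and the paddle upright on the worktop; the bottle, slide box and timer were not touched by any planned move, though my final image check of those three was inconclusive.

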